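# Set up the side lamp for a specimen photograph

## Robot

A 6-joint arm with a two-finger parallel gripper is mounted at the origin on the work surface. World frame = base frame: x ahead of the robot, y to its left, z up, the work surface at z = 0. Lengths are in m, angles in rad, forces in N, time in s.
With the tool pointing down it reaches from about 0.25 to 0.775 m from the base axis. Payload 4 kg.
Tool frame: the origin (TCP) lies at the very end of the fingers, on their centre line; the grasp point (between the pads) lies 19 mm behind it; x points along the fingers, y is the direction in which the jaws open and shut, and the axes are right-handed (so a half turn about x gives the same grasp; the last joint's range is limited). The gripper opens to 94 mm and grips with 3 to 60 N. Pads are 16 mm wide; open, the fingers measure 119 mm over their backs; the gripper's body (75 mm by 177 mm) begins 78 mm behind the grasp point.
Start: joints at [1.114, 0.087, 1.371, -0, 1.684, -0.103], TCP at [0.191, 0.516, 0.182] pointing down, gripper open.
Joint ranges: [-3.1, 3.1], [-0.76, 2.03], [0.27, 2.55], [-1.08, 4.22], [0.17, 2.65], [-2.57, 2.57]. Speed limits (rad/s): [2.79, 2.79, 3.14, 3.14, 3.14, 3.14].

## Interface

Orientations are given as [roll, pitch, yaw] about the fixed x, y, z axes, in that order (R = Rz(yaw) Ry(pitch) Rx(roll)).
In Python, from bench import robot gives the robot as it stands.
- The arm moves only by the tool carry_out, never from a script. Its argument "targets" is a list of rows, each a list of 5 numbers: the closure, from 0 (fully open) to 1 (shut), then the shift along the tool's x, y, z in cm, then the turn about the tool's x in degrees. In form: [[fingers, tx, ty, tz, turn], ...]. A call has 1 to 20 rows; each row shifts and turns the commanded pose from where the row before left it, along the tool's axes as they then stand; what a row does not reach is not made up. A row lasts 1/10 s, in which the tool goes at most 50 mm and 8.59 degrees, less where a joint would pass 70% of its speed; a pose out of reach is approached as far as the arm can. A call is refused whole if a number of a shift passes 5 or a number of a turn 8.59, either way. A call with a gripper value outside its range is refused whole. The fingers move at their own pace and stop on an object; the grip force is fixed at half the most. Time passes only in rows, so rows that do not move let the fingers close. It gives the time, the measured TCP pose, the force and the opening at its end, in the units of the state.
- robot.get_obs(): the state, without advancing time (a new reading comes with each control period).
- robot.snapshot(name): name is "scene" or "top" or "wrist"; returns a dict with "image" (384x512x3 uint8, red, green, blue), "camera_matrix" (3x3 intrinsics, pixels), "pose" (4x4, takes a point from camera to world coordinates). Camera axes: x right, y up, looking along -z (the intrinsics and any distortion apply to the point x, -y, -z); pixel columns grow to the right and rows downward; lengths in m; the calibration is good to about 2 mm. The wrist camera is an equidistant fisheye: a pixel r from the principal point sees the ray r / f radians off the axis. A picture is of the moment at which its call begins. There is no depth.
- robot.close_job(): hands the job in, once; it reports no verdict.
The state is a dict: "time": time; "joint_positions": joint angles; "qvel": joint speeds; "joint_torque": joint torques, N m; "tool_pos": TCP position; "ee_rot": TCP orientation; "wrist_force": force on the tool from outside, world axes, zero at the start; "wrist_torque": the same for the moment, N m; "width": finger opening in m.
Only numpy, scipy, OpenCV 4.12 (cv2) and the standard library are available. Lean on these libraries where they do the work, as an engineer would, in place of code of your own. Each camera call takes 0.05 s, during which the arm holds its last target. There are 200 camera calls.

## Task

Stand the toppled specimen post upright on its square stage plate and let it go. Then press the green lock button of the lamp unit fully down, take the blue grip of the telescoping lamp arm and pull it out until its red pointer is level with the line of the orange rider on the scale, and finish while still holding it there against its return spring. Leave the rider where it is set, and leave the bottle, the dish and the slide box alone.

Things in the scene. Friction and masses are not known exactly. Their poses are not given: they have to be found in the camera images.
- stage: Fixed black square plate, 170 x 170 x 6 mm, with a blue disc on top. Origin at the centre of its underside, z up, x and y along its sides (top surface at z = 6 mm).
- post_center (a point): Middle of the loose specimen post, on its axis half-way up its 96 mm; z runs along the post from base to top. Square brass base 66 x 66 x 14 mm, bare aluminium stem 14 mm in diameter from 34 mm below this point to 36 mm above it, white top disc 44 mm in diameter, 12 mm thick. Standing on the stage, this point is 54 mm above the stage's origin.
- post: The same post (origin also half-way up), about 0.3 kg. It starts lying on the stage, on an edge of its base and the rim of its top disc, the top pointing any way round, its middle about 28 mm above the plate. The base is its heavy part: set down leaning less than about 45 degrees, it settles upright by itself.
- button_top (a point): Centre of the top of the round green lock button, 26 mm in diameter, on the white lamp housing (64 mm wide, 150 mm long, top 85 mm above the table), 40 mm from the end where the arm comes out. While up (top 98 mm above the table) it blocks the arm. It takes about 3 N downward, travels 8 mm and stays down.
- lock_button (a joint): Travel of the lock button, m: 0 up (locked), 0.008 fully down (released).
- grip_post (a point): Middle of the upright blue cylindrical grip on the lamp head, 22 mm in diameter; this point is 100 mm, the grip's top 122 mm and the top of the dark lamp head (36 mm across, 40 mm long) 68 mm above the table. y is the level direction in which the arm extends, away from the housing; z is up. Retracted, it is 65 mm from the housing.
- lamp_arm (a joint): Extension of the lamp arm, m: 0 retracted (start) to 0.13. A return spring pulls it back with about 2.5 N at 0 and 3.8 N fully out; let go, it slides back.
- pointer (a point): End of the red needle that is carried by the lamp arm over the aluminium scale (a tick every 10 mm); axes as grip_post. It moves with the grip.
- mark (a point): Tip of the orange rider (16 x 12 x 34 mm, black line across its top) set on the scale's outer edge, 35 to 115 mm ahead of the pointer at the start and about 7 mm beyond its end; axes as grip_post. The arm is set when pointer and mark have the same position along this y axis.
- rider: The same orange rider, its centre; it stays where set unless pushed hard.
- reagent_bottle: Bystander: amber bottle, 52 mm in diameter, 100 mm tall, black cap. Origin under its centre.
- petri_dish: Bystander: clear flat dish with a beige or peach filling, 60 mm in diameter, 16 mm tall. Origin under its centre.
- slide_box: Bystander: red box, 50 x 90 x 32 mm. Origin under its centre.
Things that resemble listed ones, but are neither listed nor needed, are in the scene too. Of the things shaped like the stage, the black one is meant.

How it is judged:
By the outcome, as a careful person would: the job done as asked, in the order asked, and still so for the second after the job is handed in, while the arm keeps its last pose, push and grip.
It also fails if it takes over 67 s, if anything falls off the work surface, if the arm or the gripper's body presses on something with over 40 N, if the wrist force passes 120 N, or if a joint passes its speed limit or range.

## Working session

There is one attempt and no reset: what is moved stays moved. The work goes in short steps, Python scripts to look and compute and a tool call to move; the robot and the scene stay as the last step left them, time stands still between calls to the robot, and variables do not carry over. Pictures are saved under pics/ and viewed, about 8 in all and at most 12, crops included, and the job is handed in when it is done.

Besides the shell and the picture viewer there is one more tool, called after "Emit:" as name(argument=value, ...) on one line, values as JSON. carry_out: Moves the arm, as the interface text tells. Its arguments: {"type":"object","properties":{"targets":{"type":"array","items":{"type":"array","items":{"type":"number"}}}},"required":["targets"]}

```bash
mkdir -p pics; ls
python3 - <<'E'
from bench import robot
import cv2,pickle,numpy as np
d={n:robot.snapshot(n) for n in("scene","top")}
pickle.dump(d,open("s0.pkl","wb"))
for n in d: print(n,d[n]["camera_matrix"].tolist(),d[n]["pose"].round(4).tolist(), [k for k in d[n]])
im=np.vstack([d[n]["image"] for n in d])[:,:,::-1]
cv2.imwrite("pics/a.png",cv2.resize(d["top"]["image"][:,:,::-1],(800,600),interpolation=cv2.INTER_CUBIC))
cv2.imwrite("pics/b.png",cv2.resize(d["scene"]["image"][:,:,::-1],(800,600),interpolation=cv2.INTER_CUBIC))
print(robot.get_obs())
E
```

```text
pics
scene [[458.2120051297413, 0.0, 251.32753900750788], [0.0, 458.2120051297413, 197.64638799866424], [0.0, 0.0, 1.0]] [[0.5581, -0.6621, 0.5001, 1.0478], [0.8298, 0.4429, -0.3396, -0.2755], [0.0033, 0.6045, 0.7966, 0.9153], [0.0, 0.0, 0.0, 1.0]] ['image', 'camera_matrix', 'pose']
top [[403.23799779687073, 0.0, 259.83914770202415], [0.0, 403.23799779687073, 197.3233507263735], [0.0, 0.0, 1.0]] [[-0.0005, 0.9913, -0.1313, 0.3802], [-0.9999, 0.0013, 0.0134, 0.0738], [0.0134, 0.1313, 0.9913, 1.2332], [0.0, 0.0, 0.0, 1.0]] ['image', 'camera_matrix', 'pose']
{'time': 0.1, 'joint_positions': array([ 1.11392104e+00,  8.79038677e-02,  1.37206757e+00, -1.34647308e-05,
        1.68360582e+00, -1.03075648e-01]), 'qvel': array([ 0.00165604, -0.00110048, -0.00518705,  0.00149225, -0.00149789,
       -0.00171005]), 'joint_torque': array([ 2.38515306e-03, -3.41252053e+01, -3.03302014e+01,  7.19241472e-02,
        3.04644357e-02, -1.08989475e-04]), 'tool_pos': array([0.19031634, 0.51545651, 0.18072686]), 'ee_rot': array([-1.66712909,  1.56881168, -2.02093023]), 'wrist_force': array([ 0.9347398 , -0.11419734,  0.18762841]), 'wrist_torque': array([-0.03129913,  0.02690506,  0.00063768]), 'width': 0.09423577012603832}
```

View pics/a.png

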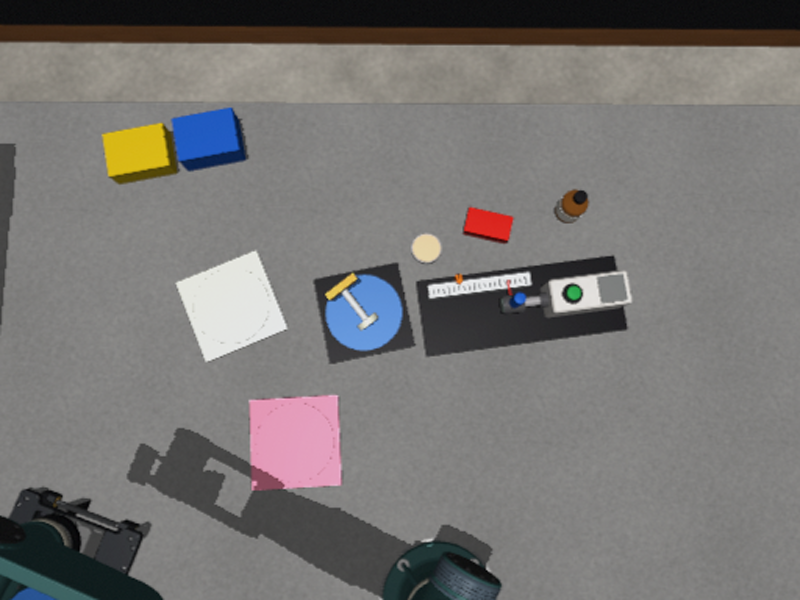

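View pics/b.png

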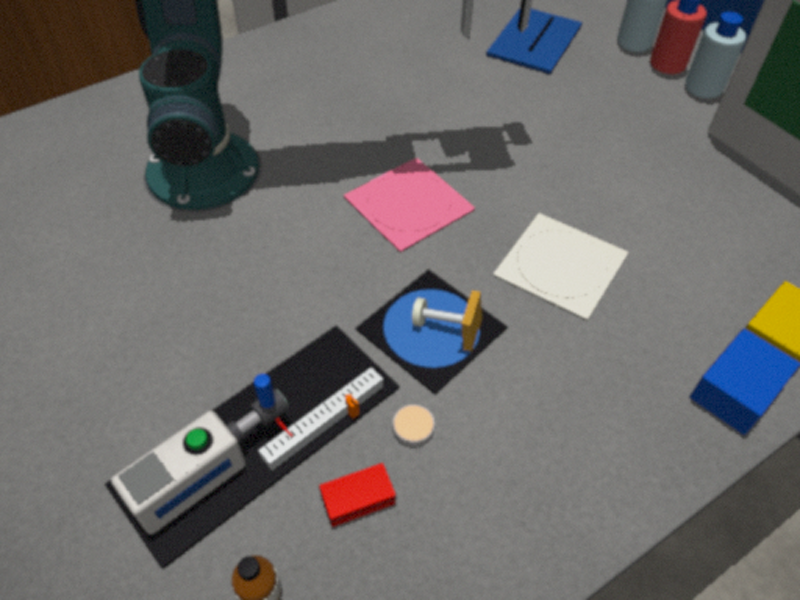

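The black stage with the blue disc is at (365,313) in the top view and (432,328) in the scene view. The pink and white plates are decoys. The post's base lies to the upper left at (341,287) and its top disc is at (367,322). The lamp unit is on the right: button (573,293), grip (518,299), needle (509,288), rider (459,278).

```bash
cat > h.py <<'E'
import numpy as np,cv2,pickle
def ray(s,uv):
    K=s["camera_matrix"];P=np.array(s["pose"])
    x,y=(uv[0]-K[0,2])/K[0,0],(uv[1]-K[1,2])/K[1,1]
    if s.get("fish"):
        r=np.hypot(x,y); k=np.tan(r)/r if r>1e-9 else 1; x*=k;y*=k
    d=P[:3,:3]@np.array([x,-y,-1.]); return P[:3,3],d/np.linalg.norm(d)
def onz(s,uv,z):
    o,d=ray(s,uv); return o+d*(z-o[2])/d[2]
def tri(s1,u1,s2,u2):
    o1,d1=ray(s1,u1);o2,d2=ray(s2,u2)
    t=np.linalg.lstsq(np.c_[d1,-d2],o2-o1,rcond=None)[0]
    a,b=o1+t[0]*d1,o2+t[1]*d2
    return (a+b)/2,np.linalg.norm(a-b)
def blobs(s,lo,hi,roi=None,amin=4):
    hsv=cv2.cvtColor(s["image"],cv2.COLOR_RGB2HSV); m=cv2.inRange(hsv,np.array(lo),np.array(hi))
    if roi: q=np.zeros_like(m); q[roi[1]:roi[3],roi[0]:roi[2]]=1; m=m*q
    n,l,st,c=cv2.connectedComponentsWithStats(m)
    return [(st[i,4],c[i].round(1).tolist(),st[i,:4].tolist(),l==i) for i in np.argsort(-st[:,4]) if i and st[i,4]>=amin]
E
python3 - <<'E'
from h import *
d=pickle.load(open("s0.pkl","rb"));t,s=d["top"],d["scene"]
R={"top":(200,160,405,235),"scene":(60,160,330,350)}
C={"green":([50,120,60],[75,255,255]),"blue":([100,120,50],[125,255,255]),"orange/brass":([8,130,80],[28,255,255]),"red":([0,150,90],[7,255,255]),"white":([0,0,150],[179,60,255])}
for n in d:
  for c,(lo,hi) in C.items():
    print(n,c,[b[:3] for b in blobs(d[n],lo,hi,R[n])][:5])
for n in d: 
  im=d[n]["image"][:,:,::-1]
crop=np.vstack([cv2.resize(t["image"][160:232,195:405],(800,274),interpolation=cv2.INTER_CUBIC),cv2.resize(s["image"][165:255,190:330],(480,308),interpolation=cv2.INTER_CUBIC) if 0 else cv2.copyMakeBorder(cv2.resize(s["image"][165:255,215:330],(400,313),interpolation=cv2.INTER_CUBIC),0,0,0,400,cv2.BORDER_CONSTANT)])
crop[274:,400:]=cv2.resize(s["image"][220:300,140:260],(400,313),interpolation=cv2.INTER_CUBIC)[:crop.shape[0]-274]
cv2.imwrite("pics/c.png",crop[:,:,::-1])
E
```

```text
scene green [(np.int32(142), [125.5, 280.5], [119, 275, 14, 13])]
scene blue [(np.int32(1938), [271.8, 211.2], [244, 184, 57, 52]), (np.int32(235), [123.0, 312.4], [100, 295, 47, 36]), (np.int32(228), [168.8, 249.3], [162, 239, 14, 22]), (np.int32(19), [305.5, 216.3], [304, 212, 4, 10])]
scene orange/brass [(np.int32(290), [301.6, 204.1], [296, 186, 12, 38]), (np.int32(87), [225.3, 259.4], [221, 253, 9, 14])]
scene red [(np.int32(1056), [228.0, 314.3], [205, 297, 48, 36]), (np.int32(64), [232.0, 328.4], [213, 321, 39, 16]), (np.int32(22), [179.5, 271.0], [177, 268, 6, 7])]
scene white [(np.int32(1315), [114.9, 292.2], [71, 263, 80, 66]), (np.int32(951), [203.9, 266.0], [166, 236, 79, 60]), (np.int32(201), [324.3, 171.1], [316, 160, 14, 22]), (np.int32(182), [276.8, 199.4], [264, 191, 33, 15]), (np.int32(95), [264.6, 268.9], [251, 258, 28, 25])]
top green [(np.int32(69), [367.0, 187.0], [363, 183, 9, 9])]
top blue [(np.int32(1573), [233.8, 200.8], [208, 176, 50, 48]), (np.int32(75), [331.0, 191.5], [326, 187, 11, 10])]
top orange/brass [(np.int32(121), [217.7, 183.0], [208, 175, 20, 17]), (np.int32(25), [293.3, 177.8], [291, 175, 6, 7])]
top red [(np.int32(8), [325.8, 186.5], [325, 185, 3, 4])]
top white [(np.int32(659), [374.4, 187.0], [351, 173, 54, 27]), (np.int32(540), [306.3, 182.1], [274, 174, 66, 17]), (np.int32(150), [229.6, 198.8], [219, 185, 22, 26]), (np.int32(30), [272.7, 164.1], [263, 160, 20, 8]), (np.int32(30), [340.2, 192.3], [336, 191, 10, 4])]
```

View pics/c.png

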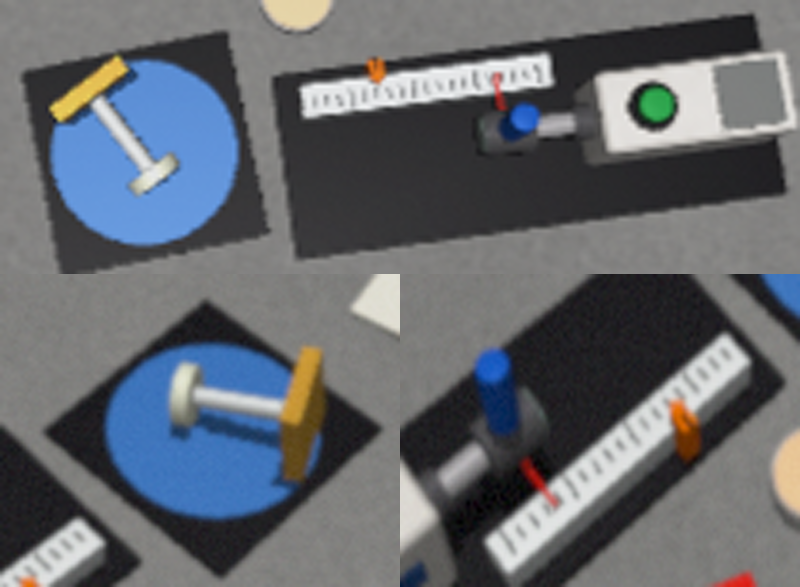

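```bash
python3 - <<'E'
from h import *
d=pickle.load(open("s0.pkl","rb"));t,s=d["top"],d["scene"]
def T(n,a,b): p,e=tri(t,a,s,b); print(n,p.round(4),"gap",round(e,4)); return p
D=T("disc",(235.2,205.7),(268.2,199.8))
T("stem@disc",(233.6,202.8),(273.4,200.9))
B=T("stem@base",(220.5,187),(296.4,203))
T("green",(367,187),(125.5,280.5)); T("gripmid",(331,191.5),(168.8,249.3))
print("green z98",onz(t,(367,187),.098),onz(s,(125.5,280.5),.098))
print("grip top",onz(s,(168,241.5),.122),onz(t,(332.5,191.2),.118))
sa=[onz(t,(233.6,202.8),.030),onz(t,(220.5,187),.037)];sb=[onz(s,(273.4,200.9),.030),onz(s,(296.4,203),.037)]
print(sa,sb)
# stage from blue disc hull
for n,c in d.items():
  b=blobs(c,[100,120,50],[125,255,255],{"top":(200,160,405,235),"scene":(60,160,330,350)}[n])[0]
  ys,xs=np.nonzero(b[3]); e=cv2.fitEllipse(cv2.convexHull(np.c_[xs,ys].astype(np.int32))); print(n,"stage ctr",onz(c,e[0],.006).round(4),e)
E
grep -c . h.py
```

```text
disc [0.5157 0.1333 0.024 ] gap 0.0036
stem@disc [0.5253 0.1397 0.0252] gap 0.0072
stem@base [0.5701 0.1767 0.0394] gap 0.0031
green [ 0.5623 -0.2483  0.0917] gap 0.0033
gripmid [ 0.5485 -0.1438  0.0951] gap 0.0028
green z98 [ 0.56072192 -0.24807276  0.098     ] [ 0.56681012 -0.24699116  0.098     ]
grip top [ 0.54841428 -0.13976807  0.122     ] [ 0.54546841 -0.14493207  0.118     ]
[array([0.52286197, 0.13633037, 0.03      ]), array([0.56969876, 0.17560478, 0.037     ])] [array([0.52976346, 0.14068469, 0.03      ]), array([0.56947453, 0.17937503, 0.037     ])]
scene stage ctr [0.5405 0.141  0.006 ] ((275.6424255371094, 209.660888671875), (51.56161880493164, 63.12172317504883), 93.86162567138672)
top stage ctr [0.5351 0.1407 0.006 ] ((232.58953857421875, 199.74981689453125), (48.12861251831055, 49.07222366333008), 66.60321807861328)
19
```

```bash
cat >> h.py <<'E'
from scipy.spatial.transform import Rotation as Ro
def tool(o): return Ro.from_euler("xyz",o["ee_rot"]).as_matrix()
def plan(o,p,yaw=None):
    R=tool(o); v=R.T@(np.array(p)-o["tool_pos"])*100
    out="shift cm x,y,z %s"%v.round(2)
    a=np.degrees(np.arctan2(R[1,1],R[0,1])); out+=" yaw_y %.1f"%a
    if yaw is not None:
        dd=(yaw-a+90)%180-90; # about tool x (down): world yaw +dd = turn -dd
        out+=" turn %.1f"%(-dd)
    return out+" q6 %.2f F %s w %.4f t %.2f"%(o["joint_positions"][5],o["wrist_force"].round(1),o["width"],o["time"])
E
python3 - <<'E'
from h import *; from bench import robot
o=robot.get_obs(); print(tool(o).round(3)); print(plan(o,(.532,.145,.16),130))
E
```

```text
[[-0.001  0.346  0.938]
 [-0.002  0.938 -0.346]
 [-1.    -0.002 -0.   ]]
shift cm x,y,z [  2.11 -22.91  44.89] yaw_y 69.7 turn -60.3 q6 -0.10 F [ 0.9 -0.1  0.2] w 0.0942 t 0.10
```

Emit:
carry_out(targets=[[0,0.19,-2.08,4.08,0],[0,0.19,-2.08,4.08,0],[0,0.19,-2.08,4.08,0],[0,0.19,-2.08,4.08,0],[0,0.19,-2.08,4.08,0],[0,0.19,-2.08,4.08,0],[0,0.19,-2.08,4.08,0],[0,0.19,-2.08,4.08,0],[0,0.19,-2.08,4.08,0],[0,0.19,-2.08,4.08,0],[0,0.19,-2.08,4.08,0],[0,0,0,0,-7.5],[0,0,0,0,-7.5],[0,0,0,0,-7.5],[0,0,0,0,-7.5],[0,0,0,0,-7.5],[0,0,0,0,-7.5],[0,0,0,0,-7.5],[0,0,0,0,-7.5],[0,0,0,0,0]])

```text
time: 2.1
tool_pos: [0.532, 0.1458, 0.1602]
ee_rot: [2.554, 1.57, -3.036]
wrist_force: [0.0, 0.3, -0.1]
width: 0.094
```

Run:
```python
from h import *; from bench import robot
o=robot.get_obs(); print(plan(o,(.532,.145,.16),130))
w=robot.snapshot("wrist"); w["fish"]=1; pickle.dump(w,open("w1.pkl","wb"))
print(w["camera_matrix"][0],w["pose"].round(3).tolist())
cv2.imwrite("pics/d.png",cv2.resize(w["image"][:,:,::-1],(800,600),interpolation=cv2.INTER_CUBIC))
```

```text
shift cm x,y,z [ 0.02 -0.06 -0.05] yaw_y 129.7 turn -0.3 q6 -2.10 F [ 0.   0.3 -0.1] w 0.0940 t 2.10
[297.31863964   0.         252.23702338] [[-0.639, -0.749, -0.173, 0.481], [0.769, -0.622, -0.147, 0.105], [0.002, -0.227, 0.974, 0.364], [0.0, 0.0, 0.0, 1.0]]
```

View pics/d.png

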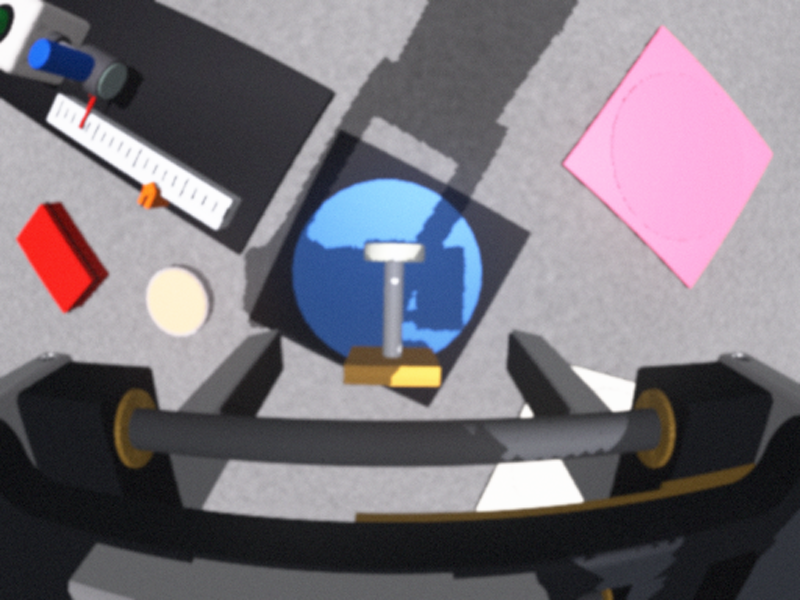

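The wrist view (800 px scale) shows the post aligned with the jaws: disc at (394,252), stem from (394,264) to (392,357), base at (392,367).

Run:
```python
from h import *; from bench import robot
w=pickle.load(open("w1.pkl","rb"));f=1.5625
a=onz(w,(394/f,264/f),.031);b=onz(w,(392/f,357/f),.038);print(a,b,np.linalg.norm(a-b),np.degrees(np.arctan2(*(b-a)[1::-1])))
u=(b-a)/np.linalg.norm(b-a); g=a+u*.0095; print("grip",g)
o=robot.get_obs(); print(plan(o,(g[0],g[1],.013),np.degrees(np.arctan2(*(b-a)[1::-1]))+90))
print(onz(w,(388/f,272/f),.006))
```

```text
[0.52218271 0.14033086 0.031     ] [0.57625681 0.18332681 0.038     ] 0.0694381723559562 38.489270424860486
grip [0.52958072 0.14621323 0.03195769]
shift cm x,y,z [14.73  0.18 -0.15] yaw_y 129.6 turn 1.1 q6 -2.10 F [ 0.1  0.7 -0.8] w 0.0942 t 2.15
[0.53316099 0.14342206 0.006     ]
```

Emit:
carry_out(targets=[[0,3.7,0.2,-0.2,1.1],[0,3.5,0,0,0],[0,3,0,0,0],[0,2.5,0,0,0],[0,2,0,0,0],[0.4,0,0,0,0],[0.87,0,0,0,0],[0.87,0,0,0,0],[0.87,0,0,0,0],[0.87,0,0,0,0],[0.87,0,0,0,0],[0.87,0,0,0,0]])

```text
time: 3.35
tool_pos: [0.5297, 0.1462, 0.0142]
ee_rot: [-0.416, 1.57, 0.258]
wrist_force: [0.5, 0.4, -0.7]
width: 0.0413
```

Emit:
carry_out(targets=[[0.87,0,0,0,0],[0.87,0,0,0,0],[0.87,0,0,0,0],[0.87,0,0,0,0],[0.87,0,0,0,0],[0.87,0,0,0,0]])

```text
time: 3.95
tool_pos: [0.5296, 0.146, 0.014]
ee_rot: [-0.899, 1.57, -0.225]
wrist_force: [0.2, -0.1, -0.4]
width: 0.0122
```

Emit:
carry_out(targets=[[0.87,-1,0,0,0],[0.87,-1,0,0,0],[0.87,-1,0,0.2,0],[0.87,0,0,0,0]])

```text
time: 4.35
tool_pos: [0.5331, 0.1478, 0.0468]
ee_rot: [-0.474, 1.565, 0.2]
wrist_force: [0.2, -0.3, -0.4]
width: 0.012
```

```bash
cat > look.py <<'E'
import sys; from h import *; from bench import robot
n=sys.argv[1]; w=robot.snapshot("wrist"); w["fish"]=1; pickle.dump(w,open(n+"w.pkl","wb"))
s=robot.snapshot("scene");t=robot.snapshot("top"); pickle.dump({"scene":s,"top":t},open(n+".pkl","wb"))
x,y,X,Y=map(int,sys.argv[2:6])
c=cv2.resize(s["image"][y:Y,x:X],(400,int(400*(Y-y)/(X-x))),interpolation=cv2.INTER_CUBIC)[:600]
a=cv2.resize(w["image"],(400,300)); H=max(len(c),300)
im=np.zeros((H,800,3),np.uint8); im[:300,:400]=a; im[:len(c),400:]=c
cv2.imwrite("pics/%s.png"%n,im[:,:,::-1]); print(plan(robot.get_obs(),(0.53,.146,.05)))
E
python3 look.py e 215 130 335 250
```

```text
shift cm x,y,z [-0.6  -0.04 -0.17] yaw_y 128.6 q6 -2.08 F [ 0.  -0.9  0.3] w 0.0120 t 4.50
```

View pics/e.png

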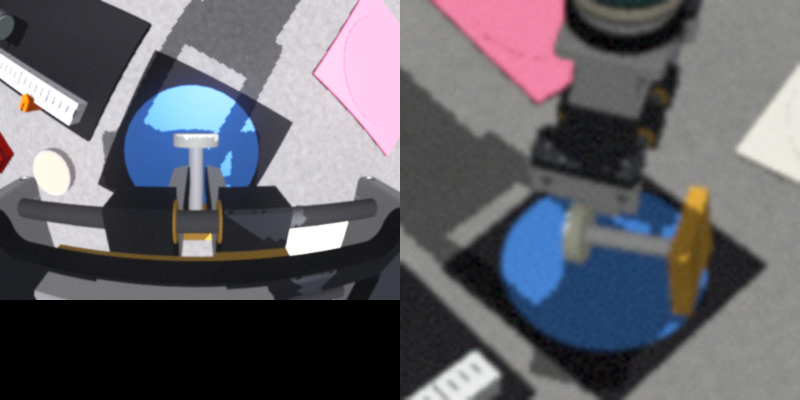

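Emit:
carry_out(targets=[[0.6,0,0,-0.2,0],[0.6,0,0,0,0],[0.6,0,0,0,0],[0.6,0,0,0,0],[0.6,1.5,0,0,0],[0.6,1.8,0,0,0],[1,0,0,0,0],[1,0,0,0,0],[1,0,0,0,0],[1,0,0,0,0],[1,0,0,0,0],[1,0,0,0,0]])

```text
time: 5.7
tool_pos: [0.5308, 0.1459, 0.0147]
ee_rot: [-0.711, 1.567, -0.037]
wrist_force: [-4.5, -1.5, 11.6]
width: 0.0
```

```bash
python3 look.py f 215 130 335 250
```

```text
shift cm x,y,z [-3.53  0.04 -0.05] yaw_y 128.6 q6 -2.08 F [-4.3 -1.  12. ] w 0.0005 t 5.85
```

View pics/f.png

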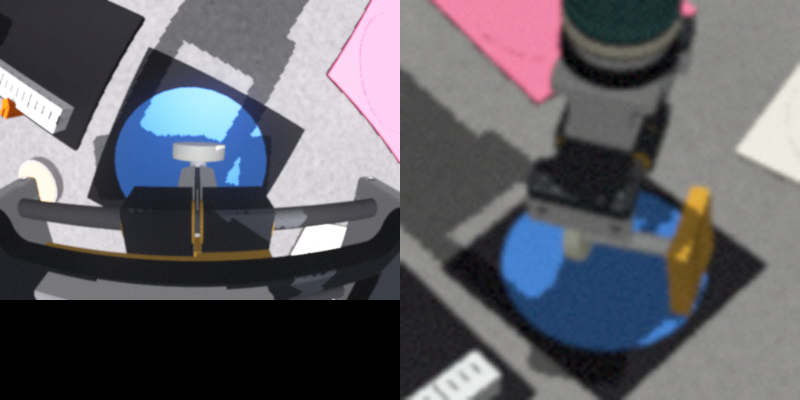

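Run:
```python
from h import *
w=pickle.load(open("fw.pkl","rb"));s=pickle.load(open("f.pkl","rb"))["scene"]
o=np.array([.5308,.1459,.0147])
def proj(s,p):
    P=np.array(s["pose"]);c=P[:3,:3].T@(np.array(p)-P[:3,3]);x,y=c[0]/-c[2],-c[1]/-c[2]
    if s.get("fish"):
        r=np.hypot(x,y);k=np.arctan(r)/r;x*=k;y*=k
    K=s["camera_matrix"];return np.array([K[0,0]*x+K[0,2],K[1,1]*y+K[1,2]]).round(1)
print("tcp px",proj(w,o),proj(s,o),"grasp",proj(w,o+[0,0,.019]),proj(s,o+[0,0,.019]))
A=cv2.resize(w["image"][165:325,185:320],(506,600),interpolation=cv2.INTER_CUBIC)
B=cv2.resize(s["image"][170:230,255:285],(294,588),interpolation=cv2.INTER_CUBIC)
im=np.zeros((600,800,3),np.uint8);im[:,:506]=A;im[:588,506:]=B
cv2.imwrite("pics/g.png",im[:,:,::-1])
```

```text
tcp px [249.6 213.1] [275.1 204. ] grasp [249.3 222. ] [275.5 199.3]
```

View pics/g.png

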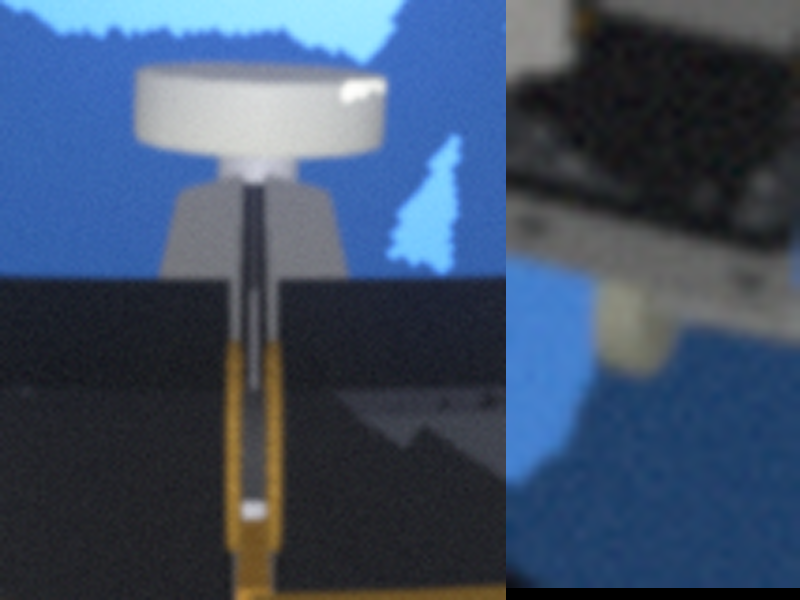

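Six pictures viewed, plus this crop. It shows the closed fingertips resting on top of the stem at crop pixel (253,182), not around it. This agrees with a 12 N upward force and zero width. The real fingertips seem to sit about 2 cm higher than the reported TCP. I'll back up, open, and feel downward carefully.

Emit:
carry_out(targets=[[0.5,-2.5,0,0,0],[0.5,0,0,0,0],[0.5,0,0,0,0],[0.5,0,0,0,0],[0.5,0,0,0,0],[0.5,0,0,0,0],[0.5,0,0,0,0],[0.5,2.5,0,0,0],[0.5,0.2,0,0,0],[0.5,0.2,0,0,0],[0.5,0,0,0,0]])

```text
time: 6.95
tool_pos: [0.5297, 0.1462, 0.0072]
ee_rot: [-0.173, 1.571, 0.502]
wrist_force: [1.0, 0.2, -0.6]
width: 0.0468
```

Run:
```python
from h import *; from bench import robot
o=robot.get_obs();print(plan(o,(.5297,.1462,.006),128.5),o["tool_pos"])
```

```text
shift cm x,y,z [0.12 0.   0.01] yaw_y 128.6 turn 0.1 q6 -2.08 F [ 1.   0.2 -0.6] w 0.0468 t 6.95 [0.52965955 0.14615011 0.00716538]
```

Emit:
carry_out(targets=[[0.5,0.2,0,0,0],[0.5,0.1,0,0,0],[0.5,0,0,0,0]])

```text
time: 7.25
tool_pos: [0.5296, 0.1461, 0.0042]
ee_rot: [-0.357, 1.57, 0.318]
wrist_force: [-0.3, 0.3, 0.3]
width: 0.0466
```

Emit:
carry_out(targets=[[0.5,0.25,0,0,0],[0.5,0.25,0,0,0],[0.5,0.2,0,0,0],[1,0,0,0,0],[1,0,0,0,0],[1,0,0,0,0],[1,0,0,0,0],[1,0,0,0,0],[1,0,0,0,0]])

```text
time: 8.15
tool_pos: [0.5297, 0.146, -0.003]
ee_rot: [-0.851, 1.57, -0.177]
wrist_force: [0.7, -0.2, 0.5]
width: 0.0132
```

Emit:
carry_out(targets=[[1,0,0,0,0],[1,-1,0,0,0],[1,-1,0,0.2,0],[1,-1,0,0.4,0],[1,0,0,0,0]])

```text
time: 8.65
tool_pos: [0.5362, 0.1505, 0.0293]
ee_rot: [-0.443, 1.566, 0.231]
wrist_force: [0.4, -0.2, -2.1]
width: 0.0131
```

```bash
python3 look.py i 215 130 335 250
```

```text
shift cm x,y,z [-2.32 -0.06 -0.56] yaw_y 128.6 q6 -2.07 F [-0.1 -0.4 -2.4] w 0.0132 t 8.80
```

View pics/i.png

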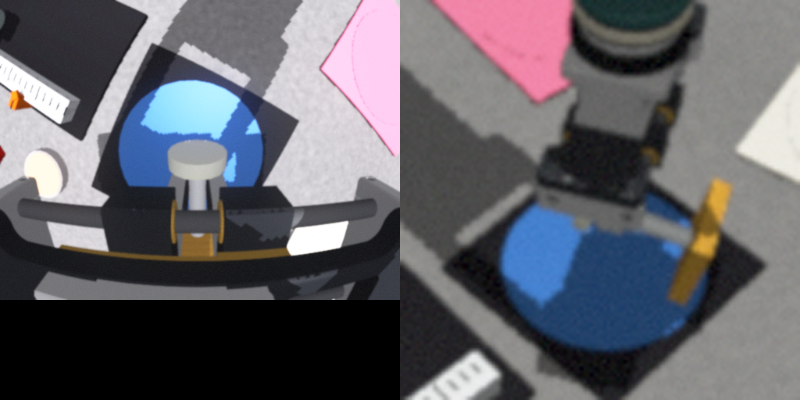

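The post is pivoting in the pads: base at (700,240) in the right panel, top disc raised. Standing it up where it is would put it off the plate's corner, so I'll lift it and carry it back about 10 cm before righting it.

Emit:
carry_out(targets=[[1,-1,0,0,0],[1,-1,0,0,0],[1,-1,0,0,0],[1,-1,0,0,0],[1,-0.5,0,0,0],[1,0,0,-1,0],[1,0,-0.2,-2,0],[1,0,-0.3,-2,0],[1,0,-0.2,-2,0],[1,0,0,-2,0],[1,0,0,-1,0],[1,0,0,0,0],[1,0,0,0,0]])

```text
time: 10.1
tool_pos: [0.4607, 0.0821, 0.072]
ee_rot: [-0.13, 1.57, 0.543]
wrist_force: [-0.1, 1.8, -2.4]
width: 0.0129
```

```bash
python3 look.py j 200 130 320 250
```

```text
shift cm x,y,z [2.19 0.65 9.37] yaw_y 128.7 q6 -2.19 F [ 0.4  0.3 -3. ] w 0.0131 t 10.25
```

View pics/j.png

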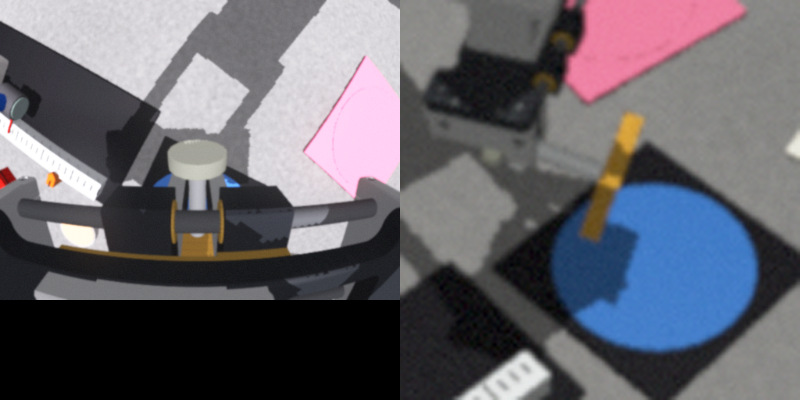

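The post is held about 25° up, with the base at (612,178) in the right panel over the plate. Pad friction is stopping it from swinging. I'll ease the grip slightly so the heavy base swings down.

Emit:
carry_out(targets=[[0.858,0,0,0,0],[0.858,0,0,0,0],[0.858,0,0,0,0]])

```text
time: 10.55
tool_pos: [0.4605, 0.0821, 0.0718]
ee_rot: [2.387, 1.571, 3.061]
wrist_force: [-1.1, 0.6, -3.1]
width: 0.0134
```

```bash
cat > tilt.py <<'E'
from h import *; from bench import robot
s=robot.snapshot("scene");o=robot.get_obs()
for b in blobs(s,[12,130,60],[28,255,255],(200,130,320,225))[:3]:
    r=cv2.minAreaRect(np.argwhere(b[3])[:,::-1].astype(np.float32)); print(b[0],b[1],b[2],r)
print(plan(o,(.536,.142,.1)))
E
python3 - <<'E'
from h import *
d=pickle.load(open("j.pkl","rb"))["scene"]
for b in blobs(d,[12,130,60],[28,255,255],(200,130,320,225))[:3]: print("before",b[:3],cv2.minAreaRect(np.argwhere(b[3])[:,::-1].astype(np.float32)))
E
python3 tilt.py
```

```text
before (np.int32(202), [263.6, 181.3], [255, 164, 18, 37]) ((263.2153015136719, 182.3011932373047), (6.742490768432617, 38.22361755371094), 22.833656311035156)
before (np.int32(13), [249.1, 141.3], [246, 140, 6, 5]) ((249.02938842773438, 141.11764526367188), (6.345447540283203, 2.915475845336914), 30.963754653930664)
before (np.int32(13), [243.6, 153.8], [240, 152, 7, 5]) ((243.4827423095703, 153.79312133789062), (6.31364107131958, 2.971125364303589), 21.801406860351562)
205 [263.1, 182.2] [254, 165, 18, 37] ((262.82476806640625, 183.14434814453125), (6.701285362243652, 38.17701721191406), 23.96249008178711)
12 [249.1, 141.7] [246, 140, 6, 5] ((248.86000061035156, 141.51998901367188), (6.40000057220459, 2.6000001430511475), 36.869895935058594)
12 [243.5, 153.8] [240, 152, 7, 5] ((243.4827423095703, 153.79312133789062), (6.31364107131958, 2.971125364303589), 21.801406860351562)
shift cm x,y,z [-2.82 -0.03  9.64] yaw_y 128.6 q6 -2.19 F [ 0.6  0.4 -3.2] w 0.0135 t 10.60
```

Emit:
carry_out(targets=[[0.854,0,0,0,0],[0.854,0,0,0,0],[0.854,0,0,0,0],[0.854,0,0,0,0]])

```text
time: 11.0
tool_pos: [0.4611, 0.0822, 0.0727]
ee_rot: [-0.357, 1.569, 0.317]
wrist_force: [-0.3, 0.4, 0.4]
width: 0.0137
```

```bash
python3 tilt.py
```

```text
545 [234.0, 194.9] [220, 182, 28, 25] ((233.5, 194.0), (24.0, 27.0), 90.0)
15 [243.1, 153.5] [240, 152, 7, 5] ((243.13792419433594, 153.65518188476562), (6.31364107131958, 2.971125364303589), 21.801406860351562)
10 [248.8, 141.0] [246, 140, 6, 4] ((248.5, 141.5), (3.0, 5.0), 90.0)
shift cm x,y,z [-2.72 -0.    9.6 ] yaw_y 128.6 q6 -2.19 F [-0.8  0.7 -1.2] w 0.0138 t 11.05
```

```bash
python3 look.py k 190 130 310 250
```

```text
shift cm x,y,z [2.26 0.69 9.39] yaw_y 128.6 q6 -2.19 F [0.7 0.1 0.5] w 0.0136 t 11.20
```

View pics/k.png

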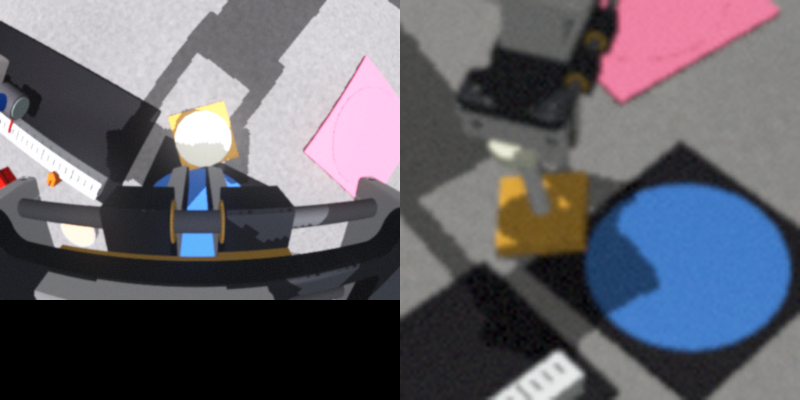

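The post slipped off as it swung and now stands about upright on or near the plate's corner: brass base at (545,215), disc at (510,150). I'll locate the disc and regrasp it from above.

```bash
cat > disc.py <<'E'
from h import *; from bench import robot; import sys
z=float(sys.argv[1]); w=robot.snapshot("wrist");w["fish"]=1;o=robot.get_obs();pickle.dump(w,open("dw.pkl","wb"))
for b in blobs(w,[0,0,120],[179,70,255],(200,80,330,260),150)[:3]:
    c=cv2.minEnclosingCircle(np.argwhere(b[3])[:,::-1].astype(np.float32)); print(b[0],b[1],b[2],"circ",np.round(c[0],1),c[1],onz(w,c[0],z).round(4), onz(w,b[1],z).round(4))
for b in blobs(w,[12,110,50],[28,255,255],(200,80,330,280),150)[:3]:
    print("brass",b[0],b[1],b[2],onz(w,b[1],.014).round(4))
print(plan(o,(.461,.082,.13)),o["tool_pos"])
E
python3 disc.py .1
python3 - <<'E'
from h import *
s=pickle.load(open("k.pkl","rb"));t=s["top"]
for b in blobs(t,[0,0,150],[179,60,255],(190,180,260,240),8)[:4]: print(b[:3])
for b in blobs(t,[12,110,50],[28,255,255],(190,180,290,260),8)[:4]: print("top brass",b[:3],onz(t,b[1],.014))
b=blobs(s["scene"],[12,110,50],[28,255,255],(200,170,260,225),50)[0];print(b[:3],onz(s["scene"],b[1],.014))
E
```

```text
14241 [268.5, 151.4] [200, 80, 130, 180] circ [256.8 161.6] 99.44235229492188 [0.426  0.0599 0.1   ] [0.4168 0.0614 0.1   ]
498 [228.0, 230.5] [215, 212, 25, 48] circ [233.5 235.5] 23.92707061767578 [0.472  0.0779 0.1   ] [0.4715 0.0731 0.1   ]
brass 304 [227.5, 152.8] [216, 139, 39, 34] [0.4445 0.0432 0.014 ]
brass 218 [296.9, 194.0] [286, 173, 19, 32] [0.4346 0.1158 0.014 ]
shift cm x,y,z [-5.76 -0.01  0.02] yaw_y 128.6 q6 -2.19 F [1.1 0.6 0.8] w 0.0135 t 11.25 [0.4608672  0.08200981 0.0723896 ]
(np.int32(44), [256.5, 236.0], [252, 232, 8, 8])
top brass (np.int32(59), [253.3, 240.3], [247, 235, 14, 11]) [0.4112773  0.07705492 0.014     ]
top brass (np.int32(17), [241.6, 232.2], [239, 231, 6, 4]) [0.43556536 0.11235248 0.014     ]
(np.int32(562), [232.7, 194.8], [219, 182, 28, 25]) [0.44887539 0.07527733 0.014     ]
```

Run:
```python
from h import *
s=pickle.load(open("k.pkl","rb"));w=pickle.load(open("kw.pkl","rb"));t=s["top"]
im=w["image"];g=cv2.cvtColor(im,cv2.COLOR_RGB2GRAY)
c=cv2.HoughCircles(cv2.GaussianBlur(g,(5,5),0)[120:240,200:330],cv2.HOUGH_GRADIENT,1,40,param1=80,param2=15,minRadius=25,maxRadius=50);print(None if c is None else c[0][:3]+[200,120,0])
u=(260,177)
print("disc tri",tri(t,(256.5,236),w,u),"scene",[b[:3] for b in blobs(s["scene"],[0,0,120],[60,90,255],(205,160,240,185),10)])
print("wrist z.096",onz(w,u,.096))
hsv=cv2.cvtColor(im,cv2.COLOR_RGB2HSV);m=cv2.inRange(hsv,np.array([12,110,50]),np.array([28,255,255]));q=np.zeros_like(m);q[120:215,205:315]=1
p=np.argwhere(m*q)[:,::-1].astype(np.int32);r=cv2.minAreaRect(p);print("brass rect",r,onz(w,r[0],.02));
print([onz(w,x,.02).round(4) for x in cv2.boxPoints(r)])
```

```text
[[259.5        176.5         36.09999847]]
disc tri (array([0.42390331, 0.06540663, 0.13206985]), np.float64(0.009591555267453582)) scene [(np.int32(167), [219.2, 178.6], [205, 171, 25, 14])]
wrist z.096 [0.43274858 0.06791854 0.096     ]
brass rect ((259.904296875, 174.2388916015625), (73.13504791259766, 74.62930297851562), 75.57923126220703) [0.44105887 0.0771276  0.02      ]
[array([0.4475, 0.032 , 0.02  ]), array([0.3959, 0.0707, 0.02  ]), array([0.434 , 0.1241, 0.02  ]), array([0.4885, 0.0839, 0.02  ])]
```

Emit:
carry_out(targets=[[0.85,-2,0,0,0],[0.5,-3,0,0,0],[0,-1,0,0,0],[0,0,0.3,-1.5,0],[0,0,0.4,-1.5,0],[0,0,0,0,0],[0,0,0,0,0],[0,0,0,0,0],[0,0,0,0,0],[0,0,0,0,0]])

```text
time: 12.25
tool_pos: [0.4329, 0.0688, 0.1317]
ee_rot: [2.215, 1.571, 2.889]
wrist_force: [-0.5, -0.5, -0.4]
width: 0.0822
```

```bash
cat > circ.py <<'E'
from h import *; from bench import robot; import sys
z=float(sys.argv[1]);x0,y0,x1,y1=map(int,sys.argv[2:6]);a,b=map(int,sys.argv[6:8])
w=robot.snapshot("wrist");w["fish"]=1;o=robot.get_obs();pickle.dump(w,open("cw.pkl","wb"))
g=cv2.GaussianBlur(cv2.cvtColor(w["image"],cv2.COLOR_RGB2GRAY),(5,5),0)
c=cv2.HoughCircles(g[y0:y1,x0:x1],cv2.HOUGH_GRADIENT,1,30,param1=80,param2=12,minRadius=a,maxRadius=b)
for k in ([] if c is None else c[0][:3]):
    u=(k[0]+x0,k[1]+y0);p=onz(w,u,z);print(u,k[2],p.round(4),"range*",round(np.linalg.norm(p-np.array(w["pose"])[:3,3]),4),"r->mm",1000*k[2]/w["camera_matrix"][0,0]*np.linalg.norm(p-np.array(w["pose"])[:3,3]))
    print(plan(o,(p[0],p[1],.05)))
print(o["tool_pos"])
E
python3 circ.py .1 190 130 330 270 22 40
```

```text
(np.float32(257.5), np.float32(209.5)) 26.4 [0.4344 0.0781 0.1   ] range* 0.2462 r->mm 21.86446490071617
shift cm x,y,z [8.17 0.62 0.71] yaw_y 128.6 q6 -2.22 F [-0.3  0.2 -0.5] w 0.0866 t 12.30
(np.float32(263.5), np.float32(262.5)) 33.8 [0.4693 0.1132 0.1   ] range* 0.2651 r->mm 30.134076338745977
shift cm x,y,z [8.17 1.18 5.63] yaw_y 128.6 q6 -2.22 F [-0.3  0.2 -0.5] w 0.0866 t 12.30
(np.float32(219.5), np.float32(134.5)) 25.2 [0.4052 0.0159 0.1   ] range* 0.2369 r->mm 20.079306583328037
shift cm x,y,z [ 8.17 -2.41 -5.46] yaw_y 128.6 q6 -2.22 F [-0.3  0.2 -0.5] w 0.0866 t 12.30
[0.43280727 0.06879811 0.1316795 ]
```

Emit:
carry_out(targets=[[0,1,0.6,0.7,0],[0,2.5,0,0,0],[0,2.5,0,0,0],[0,1.4,0,0,0],[0,0.7,0,0,0],[1,0,0,0,0],[1,0,0,0,0],[1,0,0,0,0],[1,0,0,0,0],[1,0,0,0,0],[1,0,0,0,0],[1,0,0,0,0],[1,0,0,0,0],[1,0,0,0,0]])

```text
time: 13.7
tool_pos: [0.4347, 0.0776, 0.0512]
ee_rot: [-0.9, 1.57, -0.226]
wrist_force: [2.2, -1.4, 2.1]
width: 0.043
```

Emit:
carry_out(targets=[[1,-1,0,0,0],[1,-1.5,0,0,0],[1,-1.5,0,0,0],[1,0,-0.2,2,0],[1,0,-0.2,2,0],[1,0,-0.2,2,0],[1,0,-0.2,2,0],[1,0,-0.3,2,0],[1,0,-0.2,1.9,0],[1,0,0,0,0],[1,0,0,0,0],[1,0,0,0,0]])

```text
time: 14.9
tool_pos: [0.5343, 0.1415, 0.0905]
ee_rot: [2.666, 1.569, -2.943]
wrist_force: [-0.7, 0.9, -2.8]
width: 0.0432
```

```bash
python3 look.py l 215 130 335 250
```

```text
shift cm x,y,z [ 4.1   0.65 -0.09] yaw_y 128.6 q6 -2.09 F [-0.1 -0.7 -2.3] w 0.0433 t 15.05
```

View pics/l.png

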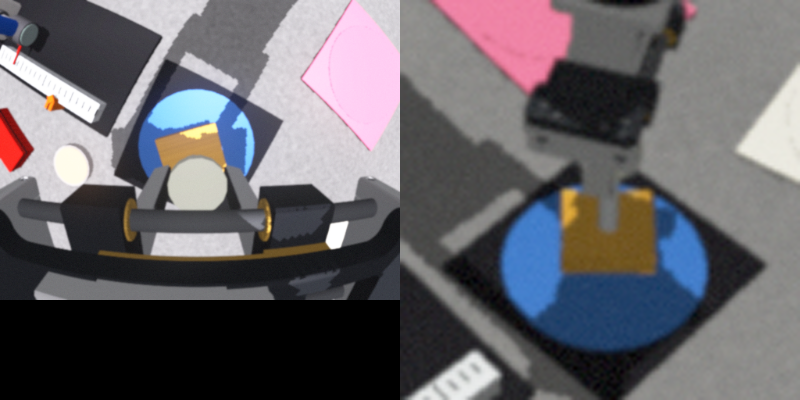

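The post hangs upright over the plate with its brass base centred at about (608,232) in the right panel. Now lowering it.

Emit:
carry_out(targets=[[1,1.2,0,0,0],[1,1,0,0,0],[1,0.6,0,0,0],[1,0.3,0,0,0],[1,0,0,0,0]])

```text
time: 15.55
tool_pos: [0.5348, 0.1418, 0.0588]
ee_rot: [2.557, 1.569, -3.052]
wrist_force: [-0.3, -0.1, -1.9]
width: 0.043
```

Emit:
carry_out(targets=[[1,0.3,0,0,0],[1,0.2,0,0,0],[1,0,0,0,0]])

```text
time: 15.85
tool_pos: [0.5365, 0.1423, 0.0561]
ee_rot: [-0.334, 1.568, 0.341]
wrist_force: [0.3, 1.4, 0.5]
width: 0.043
```

Emit:
carry_out(targets=[[0.3,0,0,0,0],[0,0,0,0,0],[0,0,0,0,0],[0,0,0,0,0],[0,0,0,0,0],[0,0,0,0,0],[0,0,0,0,0],[0,-2,0,0,0],[0,-4,0,0,0],[0,-4,0,0,0],[0,0,0,0,0]])

```text
time: 16.95
tool_pos: [0.5392, 0.1425, 0.1624]
ee_rot: [-0.514, 1.557, 0.161]
wrist_force: [0.4, -0.0, 0.5]
width: 0.094
```

```bash
python3 circ.py .102 190 130 330 270 18 40
python3 - <<'E'
from h import *; from bench import robot
w=pickle.load(open("cw.pkl","rb"));s=robot.snapshot("scene");pickle.dump(s,open("m.pkl","wb"))
for n,im,roi in(("w",w,(150,100,350,280)),("s",s,(215,160,335,250))):
  for b in blobs(im,[12,110,50],[28,255,255],roi,60)[:2]:
    r=cv2.minAreaRect(np.argwhere(b[3])[:,::-1].astype(np.int32));print(n,b[:3],r,onz(im,r[0],.02))
o=robot.get_obs()
print("button",plan(o,(.5635,-.2475,.14)),"grip",plan(o,(.547,-.142,.14)))
E
```

```text
(np.float32(249.5), np.float32(194.5)) 23.0 [0.5415 0.1431 0.102 ] range* 0.2724 r->mm 21.069393885355947
shift cm x,y,z [10.9  -0.13  0.27] yaw_y 128.6 q6 -2.09 F [ 1.   0.9 -0.7] w 0.0937 t 17.00
(np.float32(288.5), np.float32(173.5)) 34.9 [0.5041 0.1584 0.102 ] range* 0.2698 r->mm 31.670387953512652
shift cm x,y,z [10.87  3.4  -1.7 ] yaw_y 128.6 q6 -2.09 F [ 1.   0.9 -0.7] w 0.0937 t 17.00
[0.53768275 0.14227662 0.15898769]
w (np.int32(1455), [251.1, 164.6], [218, 144, 64, 53]) ((249.5000457763672, 175.50001525878906), (53.11530303955078, 54.08544158935547), 75.96376037597656) [0.54107852 0.14133931 0.02      ]
s (np.int32(555), [277.1, 209.8], [264, 197, 27, 25]) ((277.0, 209.0), (24.0, 26.0), 90.0) [0.54854937 0.13840932 0.02      ]
button shift cm x,y,z [  1.61 -32.13 -22.18] yaw_y 128.6 q6 -2.09 F [-0.  -0.3  0.1] w 0.0939 t 17.05 grip shift cm x,y,z [  1.61 -22.86 -16.89] yaw_y 128.6 q6 -2.09 F [-0.  -0.3  0.1] w 0.0939 t 17.05
```

The post stands freely and upright: disc at (0.5415, 0.143), base at (0.541, 0.141), near the stage centre (0.536, 0.142). Next I go to above the button, turning the jaws along the arm direction on the way.

Emit:
carry_out(targets=[[0,0,0,0,7.9],[0,0,0,0,7.9],[0,0,0,0,7.9],[0,0,0,0,7.9],[1,0,-4.33,-0.25,0],[1,0,-4.33,-0.25,0],[1,0,-4.33,-0.25,0],[1,0,-4.33,-0.25,0],[1,0,-4.33,-0.25,0],[1,0,-4.33,-0.25,0],[1,0,-4.33,-0.25,0],[1,0,-4.33,-0.25,0],[1,0,-4.33,-0.25,0],[1,0,0,0,0],[1,0,0,0,0]])

```text
time: 18.55
tool_pos: [0.5595, -0.2477, 0.1521]
ee_rot: [2.365, 1.566, 2.486]
wrist_force: [0.5, -0.1, 0.6]
width: 0.0097
```

```bash
cat > lamp.py <<'E'
from h import *; from bench import robot
w=robot.snapshot("wrist");w["fish"]=1;o=robot.get_obs();pickle.dump(w,open("lw.pkl","wb"))
H={"green":([50,120,40],[75,255,255],.098),"blue":([105,150,50],[125,255,255],.12),"red":([0,150,90],[7,255,255],.03),"orange":([8,150,110],[20,255,255],.03)}
for n,(lo,hi,z) in H.items():
  for b in blobs(w,lo,hi,None,15)[:4]: print(n,b[:3],onz(w,b[1],z).round(4))
print(plan(o,(.5635,-.2475,.08),97),o["tool_pos"])
E
python3 lamp.py
```

```text
green (np.int32(500), [251.5, 198.1], [239, 186, 26, 25]) [ 0.5613 -0.2462  0.098 ]
blue (np.int32(636), [366.5, 196.1], [346, 180, 38, 33]) [ 0.5424 -0.1485  0.12  ]
blue (np.int32(202), [477.7, 177.2], [464, 147, 48, 78]) [ 0.5085 -0.0224  0.12  ]
blue (np.int32(43), [504.4, 229.3], [496, 222, 16, 14]) [0.5604 0.0474 0.12  ]
blue (np.int32(34), [483.0, 213.4], [476, 202, 15, 25]) [ 5.449e-01 -3.000e-04  1.200e-01]
red (np.int32(250), [368.0, 303.9], [360, 293, 19, 29]) [ 0.7121 -0.0642  0.03  ]
orange (np.int32(821), [301.3, 326.8], [209, 318, 154, 15]) [ 0.7549 -0.153   0.03  ]
orange (np.int32(234), [496.3, 205.8], [490, 192, 16, 26]) [0.5501 0.1241 0.03  ]
orange (np.int32(189), [147.4, 324.8], [93, 318, 100, 13]) [ 0.7849 -0.3695  0.03  ]
orange (np.int32(161), [228.6, 286.0], [227, 258, 5, 53]) [ 0.6971 -0.2588  0.03  ]
shift cm x,y,z [ 7.28 -0.14  0.37] yaw_y 97.0 turn 0.0 q6 -2.20 F [-0.4 -0.1 -0.1] w 0.0055 t 18.60 [ 0.55989973 -0.2467313   0.15276805]
```

Emit:
carry_out(targets=[[1,3,0,0.15,0],[1,2.5,0,0,0],[1,1.2,0,0,0],[1,0.3,0,0,0],[1,0,0,0,0]])

```text
time: 19.1
tool_pos: [0.5624, -0.2466, 0.085]
ee_rot: [1.82, 1.571, 1.944]
wrist_force: [0.5, -0.0, -0.2]
width: 0.0005
```

Emit:
carry_out(targets=[[1,0.3,0,0,0],[1,0.3,0,0,0],[1,0.2,0,0,0],[1,0,0,0,0]])

```text
time: 19.5
tool_pos: [0.5622, -0.2475, 0.0768]
ee_rot: [1.144, 1.571, 1.267]
wrist_force: [0.0, 0.6, 0.2]
width: 0.0002
```

Emit:
carry_out(targets=[[1,0.2,0,0,0],[1,0.2,0,0,0],[1,0,0,0,0]])

```text
time: 19.8
tool_pos: [0.5625, -0.2477, 0.0731]
ee_rot: [-0.617, 1.57, -0.495]
wrist_force: [0.8, -1.0, 1.0]
width: 0.0005
```

Emit:
carry_out(targets=[[1,0.2,0,0,0],[1,0.2,0,0,0],[1,0.2,0,0,0],[1,0,0,0,0]])

```text
time: 20.2
tool_pos: [0.5625, -0.2477, 0.0666]
ee_rot: [-0.689, 1.57, -0.567]
wrist_force: [0.3, -0.5, 1.4]
width: 0.0007
```

Emit:
carry_out(targets=[[1,0.15,0,0,0],[1,0.1,0,0,0],[1,0,0,0,0]])

```text
time: 20.5
tool_pos: [0.5626, -0.2477, 0.0664]
ee_rot: [-0.686, 1.569, -0.564]
wrist_force: [-1.8, 1.0, 9.0]
width: 0.0006
```

Emit:
carry_out(targets=[[1,0.1,0,0,0],[1,0,0,0,0],[0.8,-2,0,0,0],[0.5,-4,0,0,0],[0.5,-3,0,0,0],[0.5,0,3.5,0,0],[0.5,0,3.5,0,0],[0.5,0,3.5,0,0],[0.5,0,0,0,0],[0.5,0,0,0,0]])

```text
time: 21.5
tool_pos: [0.5492, -0.1427, 0.1528]
ee_rot: [-3.135, 1.57, -3.01]
wrist_force: [-0.1, -0.0, -0.2]
width: 0.047
```

```bash
python3 lamp.py
python3 - <<'E'
from h import *; from bench import robot
t=robot.snapshot("top");s=robot.snapshot("scene");pickle.dump({"top":t,"scene":s},open("n.pkl","wb"))
for n,i,r in(("top",t,(260,150,400,215)),("scene",s,(60,160,330,350))):
  for c,lo,hi in(("blue",[100,120,50],[125,255,255]),("red",[0,130,80],[7,255,255]),("orange",[8,130,80],[28,255,255]),("green",[50,120,40],[75,255,255])):
    print(n,c,[b[:3] for b in blobs(i,lo,hi,r,6)][:3])
w=pickle.load(open("lw.pkl","rb"));S=s["image"]
im=np.zeros((600,800,3),np.uint8);im[:300,:400]=cv2.resize(w["image"],(400,300));im[:300,400:]=cv2.resize(S[220:320,90:223],(400,300),interpolation=cv2.INTER_CUBIC)
im[300:]=cv2.resize(w["image"][40:190,200:400],(400,300),interpolation=cv2.INTER_CUBIC).repeat(1,0) if 0 else cv2.resize(w["image"][30:210,130:480],(800,300),interpolation=cv2.INTER_CUBIC)
cv2.imwrite("pics/n.png",im[:,:,::-1])
E
```

```text
green (np.int32(422), [142.2, 192.1], [132, 180, 23, 26]) [ 0.5586 -0.2437  0.098 ]
blue (np.int32(692), [251.5, 194.7], [239, 177, 26, 35]) [ 0.5427 -0.1424  0.12  ]
blue (np.int32(213), [457.0, 162.3], [410, 142, 77, 57]) [0.4875 0.0487 0.12  ]
blue (np.int32(91), [431.3, 236.8], [410, 216, 46, 28]) [0.5639 0.0387 0.12  ]
red (np.int32(1350), [269.5, 307.6], [230, 297, 75, 28]) [ 0.7154 -0.097   0.03  ]
orange (np.int32(1163), [316.4, 323.9], [135, 310, 291, 24]) [ 0.739  -0.0269  0.03  ]
orange (np.int32(171), [347.8, 292.8], [341, 267, 13, 41]) [0.6842 0.005  0.03  ]
orange (np.int32(150), [156.4, 296.0], [152, 282, 12, 26]) [ 0.7211 -0.2492  0.03  ]
orange (np.int32(115), [450.3, 213.1], [440, 205, 20, 15]) [0.5585 0.133  0.03  ]
shift cm x,y,z [  7.28 -10.49   0.15] yaw_y 97.0 turn 0.0 q6 -2.05 F [-0.2 -0.5 -0.5] w 0.0470 t 21.55 [ 0.54924733 -0.14352129  0.15279767]
top blue []
top red [(np.int32(52), [318.0, 151.2], [308, 150, 18, 5])]
top orange [(np.int32(25), [293.3, 177.8], [291, 175, 6, 7])]
top green [(np.int32(9), [368.7, 190.0], [367, 189, 4, 3])]
scene blue [(np.int32(1615), [275.0, 212.7], [245, 185, 63, 51]), (np.int32(231), [123.1, 312.4], [100, 295, 47, 36]), (np.int32(230), [168.9, 249.5], [162, 239, 14, 22])]
scene red [(np.int32(1222), [228.4, 315.7], [204, 296, 49, 41]), (np.int32(15), [179.8, 271.5], [177, 268, 7, 8])]
scene orange [(np.int32(515), [276.9, 209.8], [264, 197, 27, 24]), (np.int32(87), [225.3, 259.5], [221, 253, 9, 14]), (np.int32(12), [167.1, 169.8], [166, 168, 3, 5])]
scene green [(np.int32(141), [125.8, 281.6], [119, 276, 14, 12])]
```

View pics/n.png

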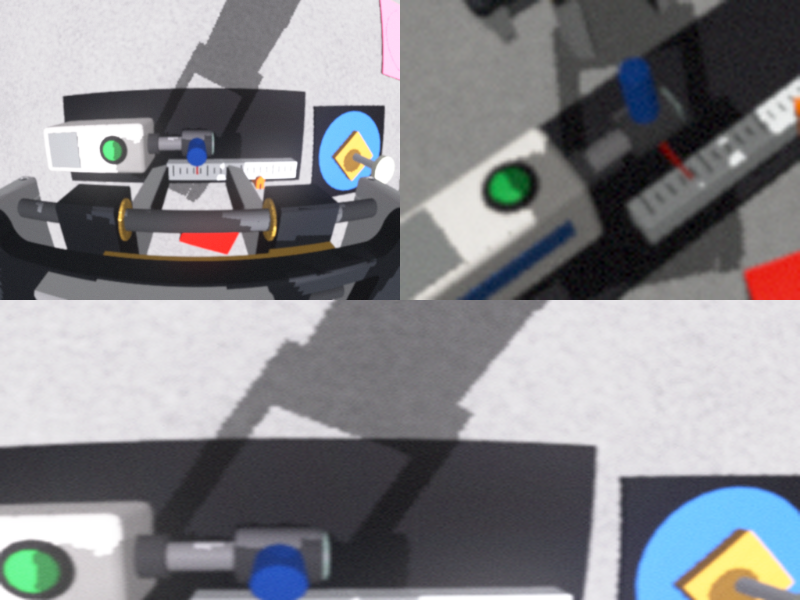

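The last picture (12 viewed) shows the post standing on its plate at (355,150), the button down at (113,150), and the grip at (197,150) centred between the fingers. The needle is near (197,170) and the rider at (260,183). Now grasping the blue grip.

Emit:
carry_out(targets=[[0.5,3,0.1,-0.1,0],[0.5,3,0,0,0],[0.5,2,0,0,0],[0.5,1,0,0,0],[0.5,0.6,0,0,0],[0.8,0,0,0,0],[1,0,0,0,0],[1,0,0,0,0],[1,0,0,0,0],[1,0,0,0,0],[1,0,0,0,0],[1,0,0,0,0]])

```text
time: 22.85
tool_pos: [0.5493, -0.1432, 0.0587]
ee_rot: [-0.699, 1.568, -0.576]
wrist_force: [2.0, -3.3, 4.4]
width: 0.021
```

```bash
cat > ptr.py <<'E'
from h import *; from bench import robot
o=robot.get_obs();w=robot.snapshot("wrist");w["fish"]=1;pickle.dump(w,open("pw.pkl","wb"))
s=robot.snapshot("scene");t=robot.snapshot("top");pickle.dump({"scene":s,"top":t},open("p.pkl","wb"))
a=np.array([np.cos(np.radians(97)),np.sin(np.radians(97))])
for n,i,r in(("wrist",w,(120,170,470,270)),("scene",s,(140,200,300,300)),("top",t,(260,165,350,215))):
  for c,lo,hi in(("red",[0,130,60],[6,255,255]),("red2",[172,130,60],[179,255,255]),("orange",[7,150,80],[20,255,255])):
    for b in blobs(i,lo,hi,r,5)[:3]: print(n,c,b[:3],[round(float(onz(i,b[1],z)[:2]@a),4) for z in(.03,.05)],onz(i,b[1],.04).round(4))
print("tool along",o["tool_pos"][:2]@a,plan(o,o["tool_pos"]),o["tool_pos"])
E
python3 ptr.py
```

```text
wrist orange (np.int32(52), [205.4, 263.5], [202, 258, 8, 12]) [-0.2486, -0.2451] [ 0.6036 -0.1746  0.04  ]
wrist orange (np.int32(25), [299.9, 265.2], [298, 259, 5, 11]) [-0.1653, -0.1689] [ 0.5954 -0.0953  0.04  ]
scene red (np.int32(26), [241.4, 298.2], [235, 296, 12, 4]) [-0.1464, -0.1521] [ 0.7022 -0.0641  0.04  ]
scene red (np.int32(19), [179.8, 271.5], [177, 267, 8, 10]) [-0.207, -0.2114] [ 0.5776 -0.1398  0.04  ]
scene red2 (np.int32(7), [179.7, 270.9], [178, 269, 4, 4]) [-0.2063, -0.2107] [ 0.5762 -0.1393  0.04  ]
scene orange (np.int32(429), [277.2, 210.7], [264, 200, 26, 21]) [0.0622, 0.0518] [0.564  0.1267 0.04  ]
scene orange (np.int32(81), [225.4, 259.8], [222, 253, 8, 14]) [-0.1144, -0.1208] [ 0.6077 -0.0439  0.04  ]
top orange (np.int32(20), [293.2, 177.8], [291, 176, 5, 5]) [-0.1164, -0.114] [ 0.5976 -0.0427  0.04  ]
tool along -0.2091191396549412 shift cm x,y,z [0. 0. 0.] yaw_y 97.0 q6 -2.05 F [ 2.  -3.3  4.4] w 0.0210 t 22.85 [ 0.54927526 -0.14324707  0.05871997]
```

Emit:
carry_out(targets=[[1,0,0.5,0,0],[1,0,1,0,0],[1,0,1,0,0],[1,0,1,0,0],[1,0,0,0,0]])

```text
time: 23.5
tool_pos: [0.5445, -0.1072, 0.0587]
ee_rot: [-0.582, 1.569, -0.459]
wrist_force: [-0.3, -2.8, 5.3]
width: 0.0212
```

```bash
python3 ptr.py
python3 - <<'E'
from h import *
d=pickle.load(open("s0.pkl","rb"));n=pickle.load(open("n.pkl","rb"))
print("rider",tri(d["top"],(293.3,177.8),d["scene"],(225.3,259.4)),"needle",tri(d["top"],(325.8,186.5),d["scene"],(179.5,271.)))
for k,i in d.items():
  r={"top":(265,165,345,200),"scene":(160,225,250,305)}[k]
  b=blobs(i,[0,0,140],[179,60,255],r,100)[0]; p=np.argwhere(b[3])[:,::-1].astype(np.int32)
  bp=cv2.boxPoints(cv2.minAreaRect(p));q=np.array([onz(i,x,.025)[:2] for x in bp])
  e=[(np.linalg.norm(q[j]-q[j-1]),np.degrees(np.arctan2(*(q[j]-q[j-1])[::-1]))%180) for j in range(4)];print(k,"scale edges",np.round(e,4))
E
```

```text
wrist orange (np.int32(45), [299.4, 263.7], [297, 258, 7, 12]) [-0.1294, -0.133] [ 0.5891 -0.0599  0.04  ]
wrist orange (np.int32(41), [205.4, 263.1], [203, 258, 6, 12]) [-0.2121, -0.2086] [ 0.5983 -0.1385  0.04  ]
wrist orange (np.int32(20), [467.8, 220.8], [465, 217, 5, 7]) [0.0483, 0.0293] [0.5355 0.1048 0.04  ]
scene red (np.int32(26), [241.4, 298.2], [235, 296, 12, 4]) [-0.1464, -0.1521] [ 0.7022 -0.0641  0.04  ]
scene red (np.int32(23), [193.3, 261.9], [190, 258, 9, 10]) [-0.1709, -0.1761] [ 0.5733 -0.1044  0.04  ]
scene orange (np.int32(430), [277.1, 210.6], [264, 200, 26, 21]) [0.0622, 0.0518] [0.5636 0.1266 0.04  ]
scene orange (np.int32(88), [225.1, 259.3], [221, 252, 9, 15]) [-0.1141, -0.1205] [ 0.6062 -0.0437  0.04  ]
top orange (np.int32(7), [293.0, 176.4], [291, 176, 5, 2]) [-0.1164, -0.114] [ 0.6019 -0.0422  0.04  ]
tool along -0.17279145406270946 shift cm x,y,z [0. 0. 0.] yaw_y 97.1 q6 -1.99 F [-0.3 -2.8  5.3] w 0.0212 t 23.50 [ 0.54445607 -0.10723829  0.05869966]
rider (array([ 0.60042235, -0.04237127,  0.02933054]), np.float64(0.0038029774927906277)) needle (array([ 0.57267264, -0.14013504,  0.03466541]), np.float64(0.0026889165274453937))
scene scale edges [[2.76000e-02 4.29030e+00]
 [2.04000e-01 9.76401e+01]
 [3.02000e-02 1.78661e+02]
 [2.00900e-01 9.69855e+01]]
top scale edges [[2.58000e-02 7.06540e+00]
 [2.02300e-01 9.76254e+01]
 [2.59000e-02 5.84910e+00]
 [2.01800e-01 9.75884e+01]]
```

Emit:
carry_out(targets=[[1,0,1,0,0],[1,0,1,0,0],[1,0,1,0,0],[1,0,1,0,0],[1,0,1,0,0],[1,0,0.3,0,0],[1,0,0,0,0]])

```text
time: 24.35
tool_pos: [0.5375, -0.0553, 0.0587]
ee_rot: [-1.284, 1.569, -1.161]
wrist_force: [-1.6, -3.1, 8.1]
width: 0.0219
```

```bash
python3 ptr.py
python3 - <<'E'
from h import *
d=pickle.load(open("p.pkl","rb"));i=d["scene"]["image"].astype(int)
r=i[246:272,206:234]
print("cols 206..");
for k,row in enumerate(r): print(246+k," ".join("%s%02d"%("R" if p[0]>1.6*p[1] and p[1]<1.5*p[2]+8 and p[0]>60 else "O" if p[0]>1.5*p[1] and p[1]>1.5*p[2] else ".",p.max()//3) for p in row))
E
```

```text
wrist orange (np.int32(207), [438.3, 243.6], [427, 235, 23, 17]) [0.0654, 0.0495] [0.5539 0.1259 0.04  ]
wrist orange (np.int32(49), [205.2, 263.5], [203, 257, 6, 13]) [-0.16, -0.1564] [ 0.5917 -0.0867  0.04  ]
wrist orange (np.int32(22), [299.8, 266.4], [298, 262, 5, 8]) [-0.0766, -0.0802] [ 0.5847 -0.0072  0.04  ]
scene red (np.int32(25), [241.2, 298.2], [235, 296, 11, 4]) [-0.1467, -0.1524] [ 0.702  -0.0645  0.04  ]
scene red (np.int32(18), [211.6, 247.2], [209, 244, 7, 8]) [-0.1175, -0.1239] [ 0.5637 -0.0524  0.04  ]
scene orange (np.int32(431), [277.2, 210.7], [264, 200, 26, 21]) [0.0622, 0.0518] [0.564  0.1267 0.04  ]
scene orange (np.int32(83), [225.2, 259.6], [221, 253, 9, 14]) [-0.1144, -0.1208] [ 0.607 -0.044  0.04 ]
tool along -0.12040472322834729 shift cm x,y,z [0. 0. 0.] yaw_y 97.1 q6 -1.90 F [-1.6 -3.1  8.1] w 0.0219 t 24.35 [ 0.53750332 -0.05531183  0.05870383]
cols 206..
246 .09 .09 .16 R24 O30 R29 R20 .12 .07 .05 .06 .07 .05 .06 .12 .20 .28 .37 .35 .31 .32 .36 .40 .38 .40 .50 .65 .76
247 .08 .06 .07 O15 R24 O31 R29 R20 .11 .05 .06 .06 .08 .15 .25 .34 .37 .38 .39 .34 
[... 2115 characters left out ...]
 .17
266 .39 .40 .39 .39 .39 .39 .38 .36 .35 .33 .34 .33 .32 .28 .22 .14 .10 O14 O25 O32 O33 O29 O22 O14 .10 .10 .16 .21
267 .39 .39 .40 .40 .39 .38 .35 .34 .35 .32 .32 .31 .26 .20 .13 .08 .08 .09 O15 O21 R24 O18 .11 .10 .12 .18 .20 .24
268 .40 .39 .40 .39 .36 .35 .34 .34 .34 .33 .29 .23 .16 .07 .06 .07 .04 .09 .06 .10 .11 .11 .11 .17 .21 .22 .24 .25
269 .40 .40 .39 .36 .35 .34 .34 .33 .32 .29 .23 .13 .08 .08 .07 .06 .04 .05 .03 .05 .09 .10 .16 .23 .24 .24 .24 .24
270 .39 .37 .37 .34 .34 .34 .33 .32 .26 .20 .14 .06 .07 .05 .04 .07 .03 .07 .07 .06 .12 .18 .21 .25 .24 .25 .24 .24
271 .37 .35 .33 .34 .34 .31 .28 .23 .17 .09 .07 .07 .06 .05 .05 .04 .03 .08 .10 .14 .19 .22 .24 .24 .24 .24 .23 .24
```

Run:
```python
from h import *
w=pickle.load(open("lw.pkl","rb"));a=np.array([np.cos(np.radians(97.4)),np.sin(np.radians(97.4))]);b=np.array([a[1],-a[0]])
i=w["image"].astype(int)
def show(x0,y0,x1,y1):
  for k,row in enumerate(i[y0:y1,x0:x1]): print(y0+k," ".join("%s%02d"%("R" if p[0]>1.5*p[1] and p[1]<1.4*p[2] else "O" if p[0]>1.4*p[1] and p[1]>1.4*p[2] else ".",p.max()//3) for p in row))
print("needle x0=242");show(242,200,262,228);print("rider x0=320");show(320,222,346,246)
tl=np.array([.5492,-.1435])@a;print("tool along",tl)
for c in(250,251,252,253,254):print(c,[round(float(onz(w,(c,216),z)[:2]@a-tl),4) for z in(.03,.04,.05)])
s=pickle.load(open("p.pkl","rb"))["scene"]
for n,u in(("tip",(217.5,253.7)),("needle mid",(213.5,250)),("line near",(224.8,256)),("line far",(227.2,259))):
  print(n,[(z,(onz(s,u,z)[:2]@a).round(4),(onz(s,u,z)[:2]@b).round(4)) for z in(.03,.035,.04,.045)])
print("tool now",np.array([.5375,-.0553])@a)
```

```text
needle x0=242
200 .62 .62 .63 .62 .61 .62 .61 .61 .62 .63 .63 .63 .63 .62 .62 .62 .62 .63 .61 .60
201 .62 .63 .61 .61 .62 .62 .62 .62 .62 .62 .62 .63 .63 .62 .63 .62 .63 .61 .62 .61
202 .61 .61 .61 .61 .61 .62 .63 .62 .62 .62 .62 .61 .62 .61 .61 .62 .62 .62 .61 .61
203 .61 .61 .61 .63 .62 .62 .62 .62 .62 .62 .62 .61 .62 .61 .61 .61 .61 .62 .61 .62
204 .61 .61 .61 .61 .61 .61 .62 .62 .61 .62 .61 .61 .61 .62 .62 .61 .62 .62 .63 .61
205 .60 .61 .62 .61 .62 .62 .61 .61 .61 .61 .62 .62 .61 .60 .61 .61 .63 .61 .61 .61
206 .60 .61 .61 .61 .61 .61 .61 .61 .61 .61 .62 .62 .61 .62 .62 .61 .61 .60 .60 .59
207 .57 .61 .61 .60 .61 .62 .61 .62 .62 .60 .61 .61 .61 .62 .61 .62 .61 .60 .60 .59
208 .57 .58 .62 .60 .61 .61 .61 .60 .61 .61 .61 .62 .61 .60 .62 .61 .60 .60 .60 .59
209 .59 .60 .61 .61 .61 .60 .60 .61 .60 .62 .61 .60 .61 .60 .60 .60 .61 .61 .62 .62
210 .66 .64 .62 .61 .62 .62 .61 .61 .61 .61 .60 .60 .61 .61 .62 .62 .64 .65 .66 .68
211 .70 .69 .65 .65 .64 .63 .61 .61 .61 .60 .59 .60 .61 .62 .63 .63 .66 .68 .69 .70
212 .71 .70 .68 .68 .69 .66 .64 .63 .62 .58 .54 .56 .61 .64 .66 .67 .68 .71 .7
[... 4200 characters left out ...]
45, np.float64(-0.1267), np.float64(0.5762))]
needle mid [(0.03, np.float64(-0.1227), np.float64(0.5556)), (0.035, np.float64(-0.1243), np.float64(0.5581)), (0.04, np.float64(-0.1259), np.float64(0.5606)), (0.045, np.float64(-0.1275), np.float64(0.5631))]
line near [(0.03, np.float64(-0.1134), np.float64(0.584)), (0.035, np.float64(-0.1151), np.float64(0.5864)), (0.04, np.float64(-0.1167), np.float64(0.5888)), (0.045, np.float64(-0.1184), np.float64(0.5911))]
line far [(0.03, np.float64(-0.1142), np.float64(0.5934)), (0.035, np.float64(-0.1159), np.float64(0.5957)), (0.04, np.float64(-0.1176), np.float64(0.598)), (0.045, np.float64(-0.1192), np.float64(0.6003))]
tool now -0.12406704844022497
```

Run:
```python
from h import *
w=pickle.load(open("lw.pkl","rb"));a=np.array([np.cos(np.radians(97.4)),np.sin(np.radians(97.4))]);b=np.array([a[1],-a[0]])
d=pickle.load(open("s0.pkl","rb"));s=pickle.load(open("p.pkl","rb"))["scene"];n=pickle.load(open("n.pkl","rb"))
def T(nm,s1,u,s2,v):
  p,e=tri(s1,u,s2,v);print(nm,"along %.4f across %.4f z %.4f gap %.4f"%(p[:2]@a,p[:2]@b,p[2],e))
T("line near",w,(333.,235.5),s,(224.8,256));T("line far",w,(332.5,243),s,(227.2,259));T("rider tip?",w,(331,224.5),s,(223.2,253))
nt=[(180.8+0,272.8)]
b2=blobs(n["scene"],[0,130,60],[6,255,255],(165,255,200,285),4)+blobs(n["scene"],[172,130,60],[179,255,255],(165,255,200,285),4)
print([x[:3] for x in b2])
T("needle tip n",w,(251.9,221.5),n["scene"],(183.5,275.5)); T("needle mid",w,(251.8,217),n["scene"],(180.5,272))
for z in(.03,.035,.04,.045): print(z,"wrist line",[(onz(w,u,z)[:2]@a).round(4) for u in((333,235.5),(332.5,243),(331,224.5))],"needle",(onz(w,(251.8,217),z)[:2]@a).round(4))
i=n["scene"]["image"].astype(int)
for k,row in enumerate(i[264:282,174:194]): print(264+k," ".join("%s%02d"%("R" if p[0]>1.3*p[1] and p[0]>45 else ".",p.max()//3) for p in row))
```

```text
line near along -0.1167 across 0.5894 z 0.0415 gap 0.0009
line far along -0.1171 across 0.5987 z 0.0419 gap 0.0019
rider tip? along -0.1155 across 0.5784 z 0.0350 gap 0.0048
[(np.int32(22), [179.5, 271.0], [176, 267, 8, 9])]
needle tip n along -0.2122 across 0.5696 z 0.0433 gap 0.0026
needle mid along -0.2129 across 0.5620 z 0.0496 gap 0.0038
0.03 wrist line [np.float64(-0.1128), np.float64(-0.1126), np.float64(-0.1165)] needle -0.2111
0.035 wrist line [np.float64(-0.1143), np.float64(-0.1141), np.float64(-0.118)] needle -0.2111
0.04 wrist line [np.float64(-0.1158), np.float64(-0.1156), np.float64(-0.1194)] needle -0.2111
0.045 wrist line [np.float64(-0.1173), np.float64(-0.1171), np.float64(-0.1208)] needle -0.2111
264 .14 .16 .15 .15 .14 .13 .10 .09 .07 .03 .05 .05 .06 .03 .05 .06 .04 .07 .07 .07
265 .16 .15 .14 .14 .13 .11 .09 .07 .07 .08 .05 .08 .06 .04 .07 .05 .02 .05 .04 .07
266 .16 .14 .14 .14 .14 .07 .07 .06 .05 .05 .05 .04 .05 .06 .03 .05 .06 .05 .08 .14
267 .14 .12 R18 R22 R19 .11 .05 .07 .05 .06 .03 .06 .05 .06 .06 .05 .08 .09 .16 .27
268 .11 R15 R22 R29 R28 R17 .06 .06 .0
[... 437 characters left out ...]
 .40 .38 .35 .31 .34 .38 .39
274 .07 .06 .04 .07 .06 .10 R19 R28 R33 R29 .29 .35 .37 .41 .40 .39 .35 .31 .35 .39
275 .08 .05 .07 .07 .05 .07 .13 R22 R32 R35 R37 .36 .34 .38 .39 .41 .38 .34 .30 .36
276 .04 .06 .05 .05 .07 .11 .17 .28 .36 R39 R38 R37 .30 .32 .37 .41 .39 .37 .32 .32
277 .05 .07 .04 .08 .15 .23 .30 .36 .37 .39 R39 R38 R34 .29 .32 .39 .40 .39 .36 .35
278 .07 .07 .09 .16 .27 .35 .39 .39 .35 .35 .37 R38 R37 R34 .32 .36 .39 .40 .39 .39
279 .08 .12 .18 .27 .36 .39 .40 .39 .36 .31 .33 .37 R37 .38 .37 .38 .41 .40 .40 .40
280 .14 .23 .30 .34 .39 .39 .40 .40 .39 .34 .31 .36 .39 .39 .41 .44 .46 .43 .41 .40
281 .27 .35 .38 .37 .35 .34 .37 .40 .40 .37 .34 .37 .39 .40 .43 .50 .56 .46 .39 .37
```

Emit:
carry_out(targets=[[1,0,0.3,0,0],[1,0,0.3,0,0],[1,0,0,0,0],[1,0,0,0,0]])

```text
time: 24.9
tool_pos: [0.5368, -0.0498, 0.0587]
ee_rot: [-1.384, 1.569, -1.262]
wrist_force: [-1.0, -3.7, 7.4]
width: 0.0212
```

```bash
python3 ptr.py | tail -1
python3 - <<'E'
from h import *
a=np.array([np.cos(np.radians(97.4)),np.sin(np.radians(97.4))])
i=pickle.load(open("p.pkl","rb"))["scene"]["image"].astype(int)
for k,row in enumerate(i[240:262,208:232]): print(240+k," ".join("%s%02d"%("R" if p[0]>1.5*p[1] and p[1]<1.5*p[2]+8 and p[0]>60 else "O" if p[0]>1.5*p[1] and p[1]>1.5*p[2] else ".",p.max()//3) for p in row))
from bench import robot
t=[robot.get_obs()["tool_pos"][:2]@a];print(t)
E
```

```text
tool along -0.11482960207161969 shift cm x,y,z [0. 0. 0.] yaw_y 97.0 q6 -1.89 F [-1.  -3.7  7.4] w 0.0212 t 24.90 [ 0.53677145 -0.04978471  0.05869236]
240 .17 .15 .16 .14 .12 .13 .12 .07 .04 .08 .05 .03 .06 .06 .06 .07 .08 .09 .10 .13 .15 .19 .27 .36
241 .14 .14 .13 .17 .15 .10 .08 .05 .06 .09 .06 .06 .05 .08 .05 .05 .08 .08 .11 .17 .23 .33 .36 .37
242 .13 .14 .18 R22 R23 .14 .05 .05 .07 .08 .06 .06 .05 .07 .06 .04 .06 .10 .18 .28 .35 .39 .39 .39
243 .13 .14 .19 R28 R29 .19 .08 .06 .05 .06 .09 .07 .05 .06 .07 .06 .11 .19 .28 .36 .39 .38 .38 .42
244 .10 .09 .17 O25 R28 R24 .13 .08 .07 .09 .06 .07 .07 .07 .09 .16 .21 .29 .35 .39 .38 .33 .34 .40
245 .09 .05 .10 .19 R26 R30 R23 .14 .06 .05 .04 .05 .06 .08 .18 .28 .33 .34 .37 .39 .39 .35 .30 .36
246 .07 .07 .06 O11 R20 R28 R29 R23 .13 .06 .07 .05 .13 .21 .28 .35 .37 .32 .31 .37 .39 .38 .34 .33
247 .05 .04 .07 .06 .11 R21 R29 R29 R23 .13 .09 .15 .25 .34 .37 .40 .39 .34 .30 .32 .38 .39 .38 .38
248 .08 .06 .05 .05 .06 .13 R20 R27 R30 R23 .19 .27 .35 .39 .38 .38 .38 .38 .35 .29 .31 .36 .40 .39
249 .04 .05 .06 .04 .06 .06 .11 R22 R29 R32 .33 
[... 586 characters left out ...]
6 .31 .32 .37 .39 .39 R42 O42 O43 O41 O38 O41 .43 .39 .35 .34 .34
256 .27 .34 .37 .37 .36 .38 .39 .38 .33 .31 .34 .38 .41 R41 O43 O41 O33 O30 O35 O42 .41 .36 .34 .33
257 .34 .39 .39 .37 .32 .34 .38 .39 .38 .37 .38 .38 .40 .40 O41 O41 O38 O30 O29 O36 R40 .37 .32 .28
258 .33 .38 .39 .38 .35 .30 .35 .38 .40 .39 .39 .39 .39 .39 O39 O41 O42 O37 O29 O31 O37 R34 .24 .19
259 .31 .34 .37 .39 .38 .35 .34 .37 .40 .39 .41 .40 .40 .38 R37 O38 O41 O41 O38 O33 O33 O30 .19 .10
260 .34 .30 .36 .40 .39 .38 .37 .39 .39 .40 .40 .40 .39 .37 .36 O37 O39 O41 O39 O36 O34 O28 .15 .05
261 .37 .31 .30 .36 .39 .39 .39 .40 .40 .40 .39 .38 .37 .35 .34 O36 O38 O38 O38 O37 O36 O30 O15 .07
[np.float64(-0.11858188785162047)]
```

Run:
```python
from h import *
a=np.array([np.cos(np.radians(97.4)),np.sin(np.radians(97.4))]);b=np.array([a[1],-a[0]])
s=pickle.load(open("p.pkl","rb"))["scene"]
n=pickle.load(open("n.pkl","rb"))["scene"];w=pickle.load(open("lw.pkl","rb"))
# needle tip height: wrist fixes along (parallax-free) -> z where scene ray of the n-view needle has along -.2111
for z in(.03,.033,.036,.039): print(z,[(onz(n,u,z)[:2]@a).round(4) for u in((178.5,269.4),(182,273.4),(186,278))],"now",[(onz(s,u,z)[:2]@a).round(4) for u in((213,245.2),(216,248.1),(219.5,252))])
for z in(.038,.0415,.044): print("line",z,[(onz(s,u,z)[:2]@a).round(4) for u in((224.9,256),(225.7,257.2),(226.4,258.1))])
print("board? rider bottom centre", onz(s,(226,267),.0)[:2]@a)
```

```text
0.03 [np.float64(-0.2099), np.float64(-0.21), np.float64(-0.21)] now [np.float64(-0.1157), np.float64(-0.1154), np.float64(-0.1158)]
0.033 [np.float64(-0.2106), np.float64(-0.2106), np.float64(-0.2107)] now [np.float64(-0.1167), np.float64(-0.1164), np.float64(-0.1168)]
0.036 [np.float64(-0.2113), np.float64(-0.2113), np.float64(-0.2114)] now [np.float64(-0.1177), np.float64(-0.1174), np.float64(-0.1178)]
0.039 [np.float64(-0.2119), np.float64(-0.212), np.float64(-0.212)] now [np.float64(-0.1187), np.float64(-0.1184), np.float64(-0.1188)]
line 0.038 [np.float64(-0.1159), np.float64(-0.1165), np.float64(-0.1168)]
line 0.0415 [np.float64(-0.1171), np.float64(-0.1177), np.float64(-0.1179)]
line 0.044 [np.float64(-0.1179), np.float64(-0.1185), np.float64(-0.1188)]
board? rider bottom centre -0.11935240408421785
```

Needle and rider line agree to about 0.5 mm in the scene view. I'll hold briefly, check that nothing has changed, and hand in.

Emit:
carry_out(targets=[[1,0,0,0,0],[1,0,0,0,0],[1,0,0,0,0],[1,0,0,0,0],[1,0,0,0,0]])

```text
time: 25.55
tool_pos: [0.5368, -0.0499, 0.0587]
ee_rot: [-1.401, 1.569, -1.278]
wrist_force: [-2.7, -3.3, 6.4]
width: 0.022
```

```bash
python3 ptr.py | grep -v wrist; python3 -c "
from bench import robot
print(robot.close_job())"
```

```text
scene red (np.int32(26), [241.4, 298.2], [235, 296, 12, 4]) [-0.1464, -0.1521] [ 0.7022 -0.0641  0.04  ]
scene red (np.int32(17), [213.8, 245.9], [210, 243, 8, 7]) [-0.1117, -0.1182] [ 0.5635 -0.0466  0.04  ]
scene orange (np.int32(434), [277.1, 210.7], [264, 200, 26, 21]) [0.0621, 0.0516] [0.5638 0.1265 0.04  ]
scene orange (np.int32(85), [225.2, 259.5], [221, 253, 9, 14]) [-0.1142, -0.1207] [ 0.6068 -0.0438  0.04  ]
tool along -0.11490878445425912 shift cm x,y,z [0. 0. 0.] yaw_y 97.0 q6 -1.89 F [-2.7 -3.3  6.4] w 0.0220 t 25.55 [ 0.53677411 -0.04986416  0.05868693]
the job is handed in; nothing more can be done
None
```

The job is handed in at about 25.6 s of the 67 s allowed. The post stands upright on the black stage, the lock button is down, and the gripper is holding the lamp arm with its pointer level with the rider's line.

- **Post:** My first two grasps missed, because the fingertips turned out to sit about 23 mm higher than the reported TCP. I then lifted the post by its stem. It slipped off as I eased the grip and came to stand, leaning, on the plate's corner. I regrasped it by its top disc and set it down near the stage centre. Disc and base centres then matched within about 2 mm, and it did not move afterwards.
- **Button:** I pressed it 8 mm to a firm stop at 9 N or more. The arm then slid freely.
- **Lamp arm:** I pulled it out about 94 mm, and the grip was still holding against the spring at hand-in, with a steady finger opening of about 22 mm. In the last position check, pointer and rider line differed by about 0.5 mm, and two ways of measuring it agreed within 1 mm. This depends on estimated heights of the needle and the rider line, so the true error could be 1–2 mm.
- **Other things:** The rider stayed at the same pixels throughout. I did not touch the bottle, dish or slide box, but I made no separate final check of them. The wrist still read about 6 N of upward force while holding, well under the limit.

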